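# Dock the sleeve carrier and latch it

## Robot

A 6-joint arm with a two-finger parallel gripper is mounted at the origin on a cart in front of the work surface, level with it; the furniture and walls round the work are solid. World frame = base frame: x ahead of the robot, y to its left, z up, the work surface at z = 0. Lengths are in mm, angles in rad, forces in N, time in s.
With the tool pointing down it reaches from about 275 to 750 mm from the base axis. Payload 10.2 kg.
Tool frame: the origin (TCP) lies midway between the tips of the shut fingers; the grasp point (between the pads) lies 19 mm behind it; z points along the fingers, y is the line along which they close (so a half turn about z gives the same grasp; the last joint's range is limited). The gripper opens to 85 mm and grips with 20 to 120 N. Pads are 22 mm wide; open, the fingers measure 114 mm over their backs; the gripper's body (76 mm by 85 mm) begins 54 mm behind the grasp point. The pads swing forward as they close: fully open they stand 13 mm farther back than shut.
Start: joints at [-1.427, 0.313, 1.498, -0, 1.331, -0.223], TCP at [188.269, -490.088, 231.294] pointing down, gripper open.
Joint ranges: [-2.94, 2.94], [-0.97, 2.17], [0.19, 2.56], [-1.23, 4.37], [0.02, 3.11], [-2.88, 2.88]. Speed limits (rad/s): [2.39, 2.39, 3.01, 3.14, 3.14, 3.14].

## Interface

Orientations are given as a unit quaternion [w, x, y, z].
In Python, from rig import sense, capture, finish_job, find_in, place_of gives the robot as it stands. The module is installed in compiled form; this text tells all that it offers.
- The arm moves only by the shell command python3 -m jog 'ROWS' [FORCE]. ROWS is JSON, a list of rows, each an object of numbers: "tx", "ty", "tz": the shift along the tool's x, y, z in mm; "ax", "ay", "az": the turn, a rotation vector about the tool's x, y, z in rad; "jaw": the closure, from -1 (fully open) to 1 (shut), so that 0 is half open. In form: [{"tx": .., "ty": .., "tz": .., "ax": .., "ay": .., "az": .., "jaw": ..}, ...]. A call has 1 to 5 rows; each row shifts and turns the commanded pose from where the row before left it, along the tool's axes as they then stand; what a row does not reach is not made up. A row lasts 1/8 s, in which the tool goes at most 62.5 mm and 10.7 degrees, less where a joint would pass 70% of its speed; a pose out of reach is approached as far as the arm can. A call with a gripper value outside its range is refused whole. The fingers move at their own pace and stop on an object; FORCE is the grip in N (left out, the last holds). Time passes only in rows, so rows that do not move let the fingers close. It gives the time, the measured TCP pose, the force, the opening and the grip force at its end, in the units of the state.
- sense(): the state, without advancing time (a new reading comes with each control period).
- capture(name): name is "side" or "top" or "wrist"; returns a dict with "color" (400x640x3 uint8, red, green, blue), "depth" (400x640 float32, mm along the optical axis (not along the pixel's ray), 0 where there is no reading), "fx", "fy", "cx", "cy" (pixels), "camera_from_world" (4x4, takes a point from world to camera coordinates); the wrist camera has in their place "mount" (4x4, takes a point from camera to tool coordinates, whose origin is the TCP and whose axes are the flange's). Camera axes: x right, y up, looking along -z (the intrinsics and any distortion apply to the point x, -y, -z); pixel columns grow to the right and rows downward; lengths in mm; the calibration is good to about 2 mm. A picture is of the moment at which its call begins: read the wrist's pose just before it.
- finish_job(): hands the job in; it is judged then, once.
Trained networks look in the newest picture that a camera, given by its name, has taken for a name from the list of things; names that differ only in an ending like _2 or _b are one class to them, and where a whole thing is asked for, a point or a joint stands for the part that bears it (a point fixed in the world has none). Each returns a list of dicts, best first, with "conf" (0 to 1); they miss things now and then, are a little off and sometimes report something else, mostly with a low value. They report only what shows in the picture. A call takes as long as a camera call. They do not tell look-alikes from the thing itself.
- find_in(query, camera): "centre" ([column, row] in pixels, amid what is visible of it).
- place_of(query, camera): "centre" ([column, row] in pixels: a listed point, or the origin of a listed thing).
The state is a dict: "time_s": time; "joints": joint angles; "dq": joint speeds; "tau": joint torques, N m; "eef_pos": TCP position; "ee_rot": TCP orientation; "force": force on the tool from outside, world axes, zero at the start; "wrist_torque": the same for the moment, N m; "grip_width": opening from 0.0 (shut) to 1.0 (fully open); "grip_force": force on a finger pad.
Only numpy, scipy, OpenCV 4.12 (cv2) and the standard library are available. Lean on these libraries where they do the work, as an engineer would, in place of code of your own. Each camera call takes 0.05 s, during which the arm holds its last target. There are 200 camera calls.

## Task

The black carrier with the brass sleeves stands askew in front of its docking station. Using the fingertips only to push, and without lifting or tipping it, slide it in between the two guide rails until it is fully home against the end stop, then swing the latch arm with the red knob across behind it, as far as it goes. Do not touch the brass sleeves, keep them standing in their pockets, and leave the other things on the table where they are.

Things in the scene. Friction and masses are not known exactly. Their poses are not given: they have to be found in the camera images.
- carrier: workpiece carrier, loose, 0.3 kg: black base 64 x 64 mm, 22 mm high, upright corners rounded 7 mm, carrying a 50 x 50 mm silvery plate with 3 x 3 square pockets, its top 32 mm up. Origin: centre of the underside, on the worktop. Its +x axis is the side that goes into the dock first; the base is slippery acetal plastic, friction about 0.25 on everything
- carrier_rear (a point): centre of the carrier's rear face (32 mm behind its origin along its -x, 11 mm up), the upright 64 x 22 mm face to push against
- dock: docking station fixed to the worktop. Origin: on the worktop, where the carrier's origin is when docked; +x is the way in (the docked carrier's +x points the same way). Two aluminium guide rails 12 mm high, 10 mm thick, inner faces at y = +34 and -34 mm (2 mm play a side), from x = -32 to +52 mm. End stop at the far end: two steel buttons meet the carrier's front face at x = +32 mm
- dock_mouth (a point): middle of the dock's mouth, on its centre line at x = -64 mm, 6 mm up: here the 12 mm high lead-ins, which flare out from the rails' ends at x = -32 mm, are widest, inner faces 51 mm to either side
- latch (a joint): flat steel latch arm, 54 mm long, 12 mm wide, 14 to 20 mm above the worktop (passes over the rails), on an upright pivot beside the mouth. 0 = wide open, pointing away from the mouth, 15 degrees outside the dock's -x; grows as it closes, clockwise seen from above; 1.83 rad = closed at its limit, along the dock's +y across the track, 2.5 mm behind a docked carrier. Stays where left; about 1.4 N at the knob
- latch_pivot (a point): axis of the latch arm, at x = -40.5 mm, y = -54 mm in the dock's frame, 17 mm above the worktop; it stands on a 13 mm high foot, 26 x 18 mm
- latch_knob (a point): centre of the upright red knob on the latch arm, 37 mm from the pivot; knob 14 mm in diameter, from 20 to 46 mm above the worktop (the point is at 34 mm)
- sleeve_0: brass sleeve, 9 mm in diameter, 26 mm tall, loose, standing in a pocket of the carrier (pocket floor 22 mm, sleeve top 48 mm above the worktop); origin at the centre of its foot
- sleeve_1: second brass sleeve, the same, in another pocket
- sleeve_2: third brass sleeve, the same, in the middle pocket
- sleeve_3: fourth brass sleeve, the same, in another pocket
- red_vial: sample vial with a red cap, 21 mm wide, 46 mm tall, standing on the worktop; to be left alone
- setting_block: steel setting block, 22 x 45 x 14 mm, lying on the worktop; to be left alone
- brass_nozzle: brass nozzle, 18 mm wide, 60 mm tall, standing on the worktop; to be left alone
There are look-alikes about, which are no part of the job. There is more than one size of the carrier; the one meant has the size given above.

How it is judged (in metres and radians):
On the way, in this order (a step that is already met when the one before it is completed fails the run):
1. the carrier is between the guide rails, within 10 mm of the end stop (x of carrier in the frame of dock above -0.01 m and y of carrier in the frame of dock between -0.004 and 0.004 m), for 0.1 s.
2. the latch arm is closed behind it (value of joint latch above 1.75 rad), for 0.1 s.
At the end, for the whole second after the job is handed in: The carrier rests flat between the rails, within 3 mm of the end stop and 4 mm of the centre line, square to the dock within 0.06 rad; the latch arm is closed behind it (within 0.08 rad of its limit); all four sleeves stand in their pockets (x of carrier in the frame of dock between -0.003 and 0.003 m and y of carrier in the frame of dock between -0.004 and 0.004 m and angle between the x axis of carrier and the x axis of dock, either way round below 0.06 rad and height (world z) of carrier below 0.003 m and linear speed of carrier below 0.01 m/s and value of joint latch above 1.75 rad and angle between each of sleeve_0, sleeve_1, sleeve_2, sleeve_3's own z axis and vertical below 0.3 rad and z of each of sleeve_0, sleeve_1, sleeve_2, sleeve_3 in the frame of carrier below 0.025 m); the robot touches nothing.
It fails at once if the carrier is lifted or tipped (more than 6 mm or 0.12 rad) (height (world z) of carrier above 0.006 m or angle between carrier's own z axis and vertical above 0.12 rad).
It fails at once if a brass sleeve is touched by the robot (contact force between any of the arm, the fingers and sleeve_0 above 0.3 N or contact force between any of the arm, the fingers and sleeve_1 above 0.3 N or contact force between any of the arm, the fingers and sleeve_2 above 0.3 N or contact force between any of the arm, the fingers and sleeve_3 above 0.3 N).
It fails at once if the red-capped vial, the setting block or the brass nozzle is moved (more than 10 mm) (distance of any of red_vial, setting_block, brass_nozzle from where it was at the start of the episode above 0.01 m).
It also fails if it takes over 59 s, if anything falls off the work surface, if the arm or the gripper's body presses on something with over 40 N, if the wrist force passes 120 N, or if a joint passes its speed limit or range.

## Working session

There is one attempt and no reset: what is moved stays moved. The work goes in short steps, Python scripts to look and compute and a shell command to move; the robot and the scene stay as the last step left them, time stands still between calls to the robot, and variables do not carry over. Pictures are saved under pics/ and viewed, at most 10 in all, crops included, and the job is handed in when it is done.

```bash
mkdir -p pics; cat > h.py <<'E'
import numpy as np, cv2
from rig import *
from scipy.spatial.transform import Rotation as R
def pose(s=None):
    s=s or sense(); q=s["ee_rot"]; T=np.eye(4); T[:3,:3]=R.from_quat([q[1],q[2],q[3],q[0]]).as_matrix(); T[:3,3]=s["eef_pos"]; return T
def cam2world(c,T=None):
    return np.linalg.inv(c["camera_from_world"]) if "camera_from_world" in c else T@c["mount"]
def ray(c,px,M):
    d=np.array([(px[0]-c["cx"])/c["fx"],-(px[1]-c["cy"])/c["fy"],-1.0]); return M[:3,3],M[:3,:3]@d
def at_z(c,px,M,z):
    o,d=ray(c,px,M); return o+d*(z-o[2])/d[2]
def cloud(c,M):
    v,u=np.mgrid[0:400,0:640]; D=c["depth"]; P=np.stack([(u-c["cx"])/c["fx"]*D,-(v-c["cy"])/c["fy"]*D,-D],-1)
    return P@M[:3,:3].T+M[:3,3]
def save(c,n): cv2.imwrite("pics/"+n,c["color"][:,:,::-1])
E
python3 - <<'E'
from h import *
s=sense(); print(s["eef_pos"],s["ee_rot"],s["time_s"])
for n in("top","side"):
    c=capture(n); save(c,n+"0.png"); M=cam2world(c); print(n,[k for k in c if k not in("color","depth")],M[:3,3].round(), (c["depth"]>0).mean())
    for q,z in(("carrier",0),("carrier_rear",11),("dock",0),("dock_mouth",6),("latch_pivot",17),("latch_knob",34),("red_vial",0),("setting_block",0),("brass_nozzle",0)):
        print(q,[(round(r["conf"],2),np.round(r["centre"]).tolist(),at_z(c,r["centre"],M,z).round()[:2].tolist()) for r in place_of(q,n)[:4]])
E
```

```text
[ 188.2420267  -489.81240183  230.72032303] [-6.48910715e-04  9.83229222e-01  1.82372901e-01  2.40501666e-05] 0.0
top ['fx', 'fy', 'cx', 'cy', 'camera_from_world'] [443. -27. 939.] 0.99611328125
carrier [(0.92, [349.0, 225.0], [594.0, -113.0]), (0.61, [399.0, 125.0], [816.0, -264.0]), (0.33, [348.0, 212.0], [624.0, -117.0])]
carrier_rear [(0.89, [365.0, 226.0], [585.0, -148.0]), (0.74, [395.0, 104.0], [867.0, -260.0])]
dock [(0.67, [302.0, 207.0], [647.0, -15.0])]
dock_mouth [(0.51, [366.0, 229.0], [580.0, -150.0])]
latch_pivot [(0.87, [326.0, 187.0], [683.0, -74.0])]
latch_knob [(0.45, [344.0, 182.0], [685.0, -113.0])]
red_vial [(0.66, [378.0, 280.0], [465.0, -161.0])]
setting_block [(0.51, [331.0, 149.0], [776.0, -97.0])]
brass_nozzle [(0.41, [226.0, 180.0], [732.0, 152.0])]
side ['fx', 'fy', 'cx', 'cy', 'camera_from_world'] [ 316. -657.  562.] 0.9960234375
carrier [(0.94, [329.0, 240.0], [595.0, -118.0]), (0.62, [454.0, 245.0], [829.0, -258.0])]
carrier_rear [(0.75, [468.0, 234.0], [868.0, -255.0]), (0.66, [331.0, 245.0], [586.0, -144.0])]
dock [(0.85, [331.0, 207.0], [656.0, -13.0])]
dock_mouth []
latch_pivot [(0.78, [352.0, 212.0], [680.0, -74.0])]
latch_knob [(0.57, [357.0, 216.0], [672.0, -110.0])]
red_vial [(0.46, [281.0, 271.0], [468.0, -155.0])]
setting_block [(0.64, [325.0, 167.0], [730.0, 160.0]), (0.58, [390.0, 207.0], [784.0, -82.0])]
brass_nozzle [(0.47, [324.0, 168.0], [724.0, 158.0])]
```

```bash
python3 - <<'E'
import cv2
a=cv2.imread("pics/top0.png")[90:310,200:440]; b=cv2.imread("pics/side0.png")[130:330,240:500]
cv2.imwrite("pics/a.png",cv2.resize(a,None,fx=2.7,fy=2.7,interpolation=2)); cv2.imwrite("pics/b.png",cv2.resize(b,None,fx=2.7,fy=2.7,interpolation=2))
E
```

```text
(no output)
```

View pics/a.png

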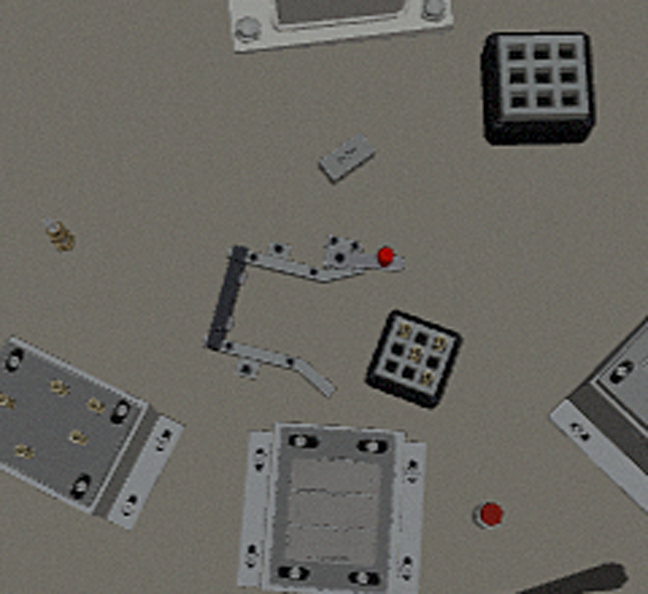

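View pics/b.png

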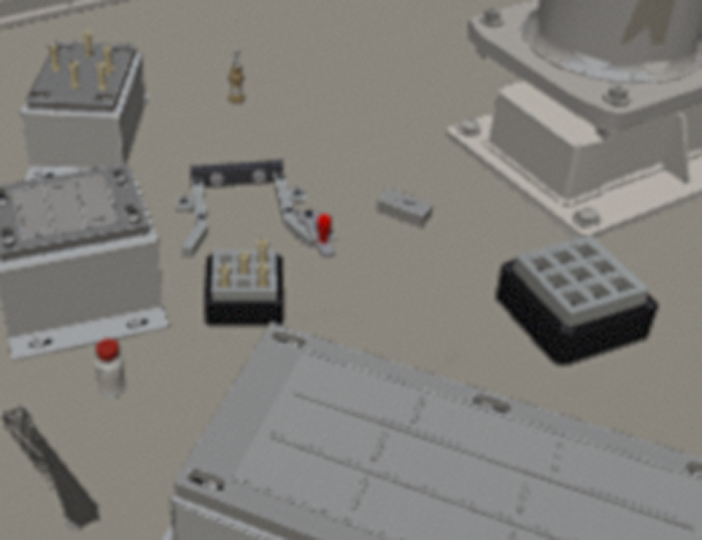

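The top view shows the dock (crop ≈ 230,300) with its end stop to the left (world +y) and its mouth facing −y. The small carrier with sleeves is at crop (414,358), and the red knob at (386,257), latch open. The larger carrier, upper right, is the look-alike. Machine boxes stand close by, so I'm checking their heights and the camera mount next.

```bash
python3 - <<'E'
from h import *
c=capture("top"); P=cloud(c,cam2world(c)).reshape(-1,3)
P2=cloud(c2:=capture("side"),cam2world(c2)).reshape(-1,3); P=np.r_[P,P2]
xs=np.arange(380,860,20); ys=np.arange(160,-321,-20)
print("x\\y",*ys)
for x in xs:
    print(x,*[int(np.percentile(q,95)) if len(q:=P[(abs(P[:,0]-x)<10)&(abs(P[:,1]-y)<10),2]) else -9 for y in ys])
w=capture("wrist"); print(w["mount"].round(3),w["fx"],w["cx"],w["cy"])
E
```

```text
x\y 160 140 120 100 80 60 40 20 0 -20 -40 -60 -80 -100 -120 -140 -160 -180 -200 -220 -240 -260 -280 -300 -320
380 1 1 1 1 1 1 1 2 2 31 32 2 2 1 2 2 3 1 2 2 2 1 1 1 2
400 1 1 1 1 1 1 1 2 1 2 1 2 2 2 1 2 3 4 5 6 5 5 2 1 1
420 1 2 2 1 1 1 2 3 74 83 84 85 82 5 1 2 2 1 2 3 4 4 1 1 2
440 1 2 1 2 2 1 4 82 85 939 86 85 84 4 1 1 1 1 1 1 1 2 1 4 99
460 2 1 2 2 1 2 4 74 85 86 86 86 84 4 1 1 46 19 2 2 2 1 3 87 102
480 1 1 1 2 2 1 3 70 85 86 85 86 85 71 3 2 43 2 2 1 2 3 5 101 102
500 65 71 6 1 2 2 2 4 85 86 86 85 85 73 3 2 1 2 1 2 3 4 101 102 103
520 76 76 70 4 2 1 2 4 85 86 86 86 85 81 3 1 2 1 2 2 5 100 102 103 102
540 78 78 76 60 3 2 2 5 83 84 85 85 84 73 2 1 2 1 2 2 90 102 103 103 103
560 78 101 77 75 5 1 2 2 3 2 1 2 2 6 32 28 2 2 3 2 100 101 103 103 103
580 78 77 101 75 22 1 1 1 1 1 13 10 23 33 47 38 19 2 2 3 1 3 102 103 102
600 101 97 74 1 2 1 2 6 6 13 12 2 22 32 47 47 31 1 2 2 1 2 2 101 102
620 76 65 1 1 1 1 20 13 12 11 1 2 2 31 47 32 21 2 1 2 2 2 2 2 100
640 1 1 1 2 1 1 21 19 2 1 1 2 2 20 22 1 2 2 2 2 2 2 2 2 2
660 1 2 2 2 1 1 20 21 1 1 2 2 1 1 2 1 1 1 2 2 2 2 2 2 2
680 2 2 2 2 1 2 2 21 14 12 12 20 22 45 44 2 2 1 2 1 1 2 2 2 3
700 1 2 1 1 2 1 1 21 19 12 3 17 19 4 1 2 2 2 1 1 2 2 2 2 2
720 33 1 2 1 2 1 1 1 2 3 1 2 1 1 1 1 1 1 1 1 0 1 2 2 2
740 59 3 1 1 1 1 2 2 1 2 1 2 1 1 2 1 1 1 1 1 1 1 1 1 2
760 2 1 1 1 2 2 1 1 1 1 1 2 15 12 1 1 2 2 1 1 1 2 26 23 1
780 1 2 2 1 1 1 1 1 1 2 1 12 15 15 12 2 1 2 2 42 44 45 45 36 2
800 2 2 1 1 1 1 1 2 1 1 2 1 2 13 2 2 1 1 1 45 46 46 45 44 2
820 444 1 1 1 2 1 2 1 1 1 1 1 1 1 2 2 1 2 2 45 46 45 46 45 1
840 466 450 1 1 1 1 1 1 1 1 2 1 1 1 1 1 1 2 2 45 46 46 46 45 1
[[ 2.00000e-03  9.50000e-01  3.11000e-01  7.94310e+01]
 [ 1.00000e+00 -2.00000e-03 -1.00000e-03  4.84000e-01]
 [-0.00000e+00  3.11000e-01 -9.50000e-01 -1.43863e+02]
 [ 0.00000e+00  0.00000e+00  0.00000e+00  1.00000e+00]] 333.11488074396993 317.48233000667926 203.18893396002554
```

```bash
python3 -m jog '[{"tx":52,"ty":-24,"tz":4,"jaw":1},{"tx":52,"ty":-24,"tz":4,"jaw":1},{"tx":52,"ty":-24,"tz":4,"jaw":1},{"tx":52,"ty":-24,"tz":4,"jaw":1},{"tx":52,"ty":-24,"tz":4,"jaw":1}]' 40; python3 -m jog '[{"tx":52,"ty":-24,"tz":4,"jaw":1},{"tx":52,"ty":-24,"tz":4,"jaw":1},{"tx":52,"ty":-24,"tz":4,"jaw":1},{"tx":52,"ty":-24,"tz":4,"jaw":1},{"tx":52,"ty":-24,"tz":4,"jaw":1}]'; python3 -m jog '[{"az":0.15,"jaw":1},{"az":0.15,"jaw":1},{"az":0.15,"jaw":1},{"az":0.16,"jaw":1},{"jaw":1}]'
python3 - <<'E'
from h import *
T=pose(); c=capture("wrist"); save(c,"w1.png"); M=cam2world(c,T); print(T.round(2))
np.savez("w1",color=c["color"],depth=c["depth"],M=M,k=[c["fx"],c["fy"],c["cx"],c["cy"]])
for q,z in(("carrier",0),("carrier_rear",11),("dock",0),("dock_mouth",6),("latch_pivot",17),("latch_knob",34)):
    print(q,[(round(r["conf"],2),np.round(r["centre"]).tolist(),at_z(c,r["centre"],M,z).round()[:2].tolist()) for r in place_of(q,"wrist")[:3]])
E
```

```text
[[ 9.3000e-01  3.6000e-01 -0.0000e+00  1.8826e+02]
 [ 3.6000e-01 -9.3000e-01  0.0000e+00 -4.9009e+02]
 [-0.0000e+00 -0.0000e+00 -1.0000e+00  2.3130e+02]
 [ 0.0000e+00  0.0000e+00  0.0000e+00  1.0000e+00]]
carrier []
carrier_rear []
dock []
dock_mouth []
latch_pivot []
latch_knob []schema error: expected keys tx, ty, tz, ax, ay, az, jaw
schema error: expected keys tx, ty, tz, ax, ay, az, jaw
schema error: expected keys tx, ty, tz, ax, ay, az, jaw
```

View pics/w1.png

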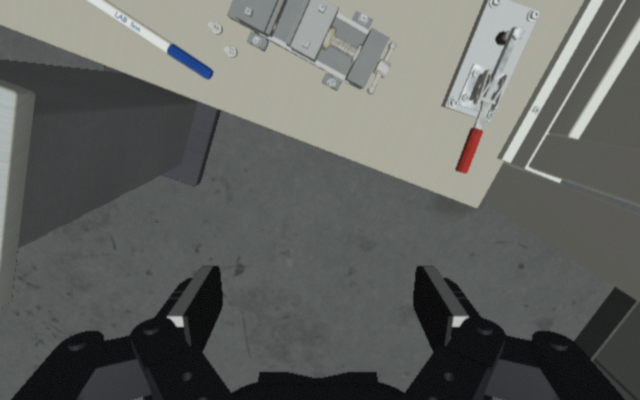

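The picture only shows the start position, since every row needs all the keys. I'm checking the corridor's heights before moving.

```bash
python3 - <<'E'
from h import *
c=capture("wrist"); P=cloud(c,cam2world(c,pose())).reshape(-1,3)
t=capture("top"); P=np.r_[P,cloud(t,cam2world(t)).reshape(-1,3)]
u=np.array([.7,.714]); d=P[:,:2]-[188,-490]; s=d@u; l=d@[-.714,.7]
for a in range(0,700,50):
    q=P[(s>a)&(s<=a+50)&(abs(l)<110),2]; print(a,len(q),q.max().round() if len(q) else None,np.percentile(q,99).round() if len(q) else None)
E
```

```text
0 27127 321.0 319.0
50 10361 375.0 375.0
100 12891 50.0 45.0
150 9374 51.0 45.0
200 4069 33.0 15.0
250 2440 105.0 102.0
300 2826 106.0 103.0
350 2765 106.0 103.0
400 2555 105.0 102.0
450 2223 89.0 86.0
500 2272 89.0 87.0
550 2086 89.0 86.0
600 2122 50.0 44.0
650 2092 24.0 21.0
```

```bash
python3 -m jog '[{"tx":52,"ty":-24,"tz":4,"ax":0,"ay":0,"az":0,"jaw":1},{"tx":52,"ty":-24,"tz":4,"ax":0,"ay":0,"az":0,"jaw":1},{"tx":52,"ty":-24,"tz":4,"ax":0,"ay":0,"az":0,"jaw":1},{"tx":52,"ty":-24,"tz":4,"ax":0,"ay":0,"az":0,"jaw":1},{"tx":52,"ty":-24,"tz":4,"ax":0,"ay":0,"az":0,"jaw":1}]' 40; python3 -m jog '[{"tx":52,"ty":-24,"tz":4,"ax":0,"ay":0,"az":0,"jaw":1},{"tx":52,"ty":-24,"tz":4,"ax":0,"ay":0,"az":0,"jaw":1},{"tx":52,"ty":-24,"tz":4,"ax":0,"ay":0,"az":0,"jaw":1},{"tx":52,"ty":-24,"tz":4,"ax":0,"ay":0,"az":0,"jaw":1},{"tx":52,"ty":-24,"tz":4,"ax":0,"ay":0,"az":0,"jaw":1}]'; python3 -m jog '[{"tx":0,"ty":0,"tz":0,"ax":0,"ay":0,"az":0.15,"jaw":1},{"tx":0,"ty":0,"tz":0,"ax":0,"ay":0,"az":0.15,"jaw":1},{"tx":0,"ty":0,"tz":0,"ax":0,"ay":0,"az":0.15,"jaw":1},{"tx":0,"ty":0,"tz":0,"ax":0,"ay":0,"az":0.16,"jaw":1},{"tx":0,"ty":0,"tz":0,"ax":0,"ay":0,"az":0,"jaw":1}]'
cat > look.py <<'E'
from h import *
import sys
T=pose(); c=capture("wrist"); save(c,sys.argv[1]+".png"); M=cam2world(c,T); print(T.round(2))
np.savez(sys.argv[1],color=c["color"],depth=c["depth"],M=M,k=[c["fx"],c["fy"],c["cx"],c["cy"]])
for q,z in(("carrier",0),("carrier_rear",11),("dock",0),("dock_mouth",6),("latch_pivot",17),("latch_knob",34)):
    print(q,[(round(r["conf"],2),np.round(r["centre"]).tolist(),at_z(c,r["centre"],M,z).round(1)[:2].tolist()) for r in place_of(q,"wrist")[:3]])
E
python3 look.py w2
```

```text
time_s: 2.22
eef_pos: [389.0, -283.4, 211.4]
ee_rot: [0.0, 0.983, 0.182, 0.0]
force: [0.1, -0.8, 0.2]
grip_width: -0.007
grip_force: 0.0
time_s: 2.85
eef_pos: [588.8, -78.0, 191.2]
ee_rot: [0.0, 0.983, 0.182, 0.0]
force: [0.1, -1.0, -0.3]
grip_width: -0.001
grip_force: 0.0
time_s: 3.48
eef_pos: [587.6, -79.5, 191.2]
ee_rot: [-0.0, 0.993, -0.121, -0.0]
force: [-0.5, 0.9, 0.4]
grip_width: 0.001
grip_force: 0.0
[[ 9.7000e-01 -2.4000e-01 -0.0000e+00  5.8761e+02]
 [-2.4000e-01 -9.7000e-01  0.0000e+00 -7.9540e+01]
 [-0.0000e+00 -0.0000e+00 -1.0000e+00  1.9124e+02]
 [ 0.0000e+00  0.0000e+00  0.0000e+00  1.0000e+00]]
carrier [(0.74, [356.0, 153.0], [600.9, -123.8])]
carrier_rear [(0.76, [388.0, 168.0], [581.2, -151.0])]
dock []
dock_mouth []
latch_pivot [(0.87, [279.0, 77.0], [687.3, -69.1])]
latch_knob [(0.84, [323.0, 75.0], [679.0, -107.5])]
```

View pics/w2.png

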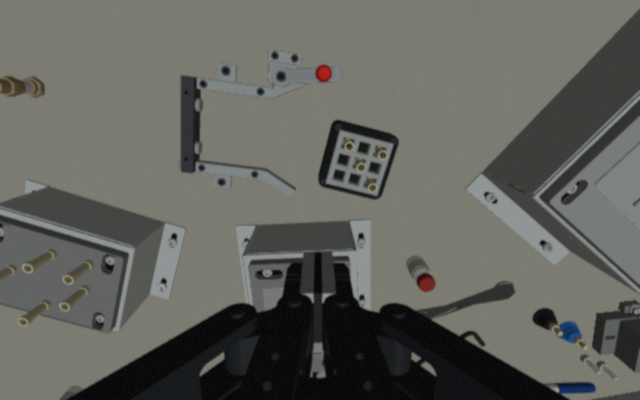

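The wrist view shows the dock with its stop bar at (190,123), rails to (262,92) and (255,173), latch pivot (280,76) and knob (323,73). The carrier is at (358,160), turned some 10–15° to the dock. I'm fitting both from depth.

```bash
cat > fit.py <<'E'
from h import *
def load(n):
    d=np.load(n+".npz"); fx,fy,cx,cy=d["k"]; c=dict(color=d["color"],depth=d["depth"],fx=fx,fy=fy,cx=cx,cy=cy); return c,d["M"],cloud(c,d["M"])
def rect(Q):
    (x,y),(w,h),a=cv2.minAreaRect(Q[:,:2].astype(np.float32)); return np.round([x,y,w,h,a],1)
def carrier(n,near,r=45):
    c,M,P=load(n); z=P[...,2]; near=np.array(near)
    m=(np.hypot(P[...,0]-near[0],P[...,1]-near[1])<r)
    hsv=cv2.cvtColor(c["color"],cv2.COLOR_RGB2HSV)
    pl=m&(z>29)&(z<35)
    k=cv2.morphologyEx(pl.astype(np.uint8),cv2.MORPH_OPEN,np.ones((2,2)))>0
    b=m&(z>8)&(z<27); b=cv2.morphologyEx((m&(z>8)).astype(np.uint8),cv2.MORPH_OPEN,np.ones((3,3)))>0
    return rect(P[k]),rect(P[b]),k.sum(),b.sum()
E
python3 - <<'E'
from fit import *
print(carrier("w2",(598,-118)))
c,M,P=load("w2"); z=P[...,2]
print("table z",np.median(z[(z<6)]))
# rails: thin plates z~12
def reg(n,v0,v1,u0,u1,z0,z1):
    q=P[v0:v1,u0:u1].reshape(-1,3); q=q[(q[:,2]>z0)&(q[:,2]<z1)]; print(n,len(q),np.median(q[:,2]).round(1),rect(q))
reg("bar",65,185,175,206,16,24)
reg("railA",75,98,203,262,9,15); reg("railB",158,178,203,255,9,15)
reg("knob",60,90,310,335,40,50); reg("foot",45,88,265,300,10,23)
E
```

```text
(array([ 611.6, -116.4,   81. ,   77.5,   61.6]), array([ 597.1, -113.5,   79. ,   71.2,   62.2]), np.int64(1877), np.int64(26421))
table z 1.4079176793877934
bar 1451 21.1 [664.7  21.5  19.1  88.1  67.9]
railA 649 13.3 [688.8 -25.   53.5  10.   69. ]
railB 527 13.2 [616.2   3.3  51.8  10.4  69. ]
knob 234 46.7 [ 679.4 -107.5   13.1   13.    76.7]
foot 667 20.5 [688.6 -72.2  31.5  21.4  75.4]
```

```bash
cat >> fit.py <<'E'
def carrier(n,near,r=46,O=(651.6,-11.8),a=68.8):
    c,M,P=load(n); z=P[...,2]
    m=(np.hypot(P[...,0]-near[0],P[...,1]-near[1])<r)&(c["depth"]>0)
    out=[]
    for z0,z1 in((31,36.5),(18,28),(18,37)):
        k=(m&(z>z0)&(z<z1)).astype(np.uint8)
        k=cv2.morphologyEx(k,cv2.MORPH_OPEN,np.ones((3,3),np.uint8)) if z1>30 and z0<30 else k
        nn,lab,st,_=cv2.connectedComponentsWithStats(k,connectivity=8); i=1+np.argmax(st[1:,4]); Q=P[lab==i]
        x=rect(Q); e=np.deg2rad(a); d=x[:2]-np.array(O); ex=np.array([np.cos(e),np.sin(e)]); ey=np.array([-ex[1],ex[0]])
        ang=(x[4]-a+45)%90-45
        print(z0,z1,len(Q),x,"dock x %.1f y %.1f ang %.1f"%(d@ex,d@ey,ang))
E
python3 - <<'E'
from fit import *
carrier("w2",(598,-116))
E
```

```text
31 36.5 1788 [ 596.8 -121.5   50.1   50.4   62. ] dock x -122.1 y 11.4 ang -6.8
18 28 1522 [ 596.7 -121.6   64.2   64.3   62.1] dock x -122.2 y 11.5 ang -6.7
18 37 4100 [ 596.7 -121.6   64.2   64.3   62.1] dock x -122.2 y 11.5 ang -6.7
```

Carrier: dock frame x −122, y +11.5, −6.7°, with the right size (64 mm base, 50 mm plate). I'll push with two spread fingertips on the rear face. First I turn the tool to heading 62° and go behind the carrier.

```bash
python3 -m jog '[{"tx":0,"ty":0,"tz":0,"ax":0,"ay":0,"az":-0.1656,"jaw":0.3},{"tx":0,"ty":0,"tz":0,"ax":0,"ay":0,"az":-0.1656,"jaw":0.3},{"tx":0,"ty":0,"tz":0,"ax":0,"ay":0,"az":-0.1656,"jaw":0.3},{"tx":0,"ty":0,"tz":0,"ax":0,"ay":0,"az":-0.1656,"jaw":0.3},{"tx":0,"ty":0,"tz":0,"ax":0,"ay":0,"az":-0.1656,"jaw":0.3}]' 40; python3 -m jog '[{"tx":0,"ty":0,"tz":0,"ax":0,"ay":0,"az":-0.1656,"jaw":0.3},{"tx":0,"ty":0,"tz":0,"ax":0,"ay":0,"az":-0.1656,"jaw":0.3},{"tx":0,"ty":0,"tz":0,"ax":0,"ay":0,"az":-0.1656,"jaw":0.3},{"tx":-43,"ty":14,"tz":0,"ax":0,"ay":0,"az":0,"jaw":0.3},{"tx":-43,"ty":14,"tz":0,"ax":0,"ay":0,"az":0,"jaw":0.3}]'; python3 -m jog '[{"tx":0,"ty":0,"tz":35,"ax":0,"ay":0,"az":0,"jaw":0.3},{"tx":0,"ty":0,"tz":35,"ax":0,"ay":0,"az":0,"jaw":0.3},{"tx":0,"ty":0,"tz":30,"ax":0,"ay":0,"az":0,"jaw":0.3},{"tx":0,"ty":0,"tz":0,"ax":0,"ay":0,"az":0,"jaw":0.3}]'; sed -i 's/"w2"/"w2"/' look.py; python3 look.py w3; python3 - <<'E'
from fit import *
carrier("w3",(598,-120))
s=sense(); print(s["joints"])
E
```

```text
time_s: 4.45
eef_pos: [587.6, -79.6, 191.3]
ee_rot: [0.0, 0.957, 0.291, 0.0]
force: [-0.2, -0.8, -0.5]
grip_width: 0.35
grip_force: 0.0
time_s: 5.08
eef_pos: [571.7, -169.4, 191.4]
ee_rot: [0.0, 0.857, 0.516, 0.0]
force: [1.0, 0.4, 0.4]
grip_width: 0.35
grip_force: 0.0
time_s: 5.58
eef_pos: [570.9, -168.2, 89.6]
ee_rot: [-0.002, 0.857, 0.515, -0.001]
force: [-0.2, 0.7, -0.6]
grip_width: 0.352
grip_force: 0.0
[[ 4.7000e-01  8.8000e-01 -0.0000e+00  5.7094e+02]
 [ 8.8000e-01 -4.7000e-01  0.0000e+00 -1.6818e+02]
 [-0.0000e+00 -0.0000e+00 -1.0000e+00  8.9560e+01]
 [ 0.0000e+00  0.0000e+00  0.0000e+00  1.0000e+00]]
carrier [(0.96, [316.0, 131.0], [596.1, -118.9])]
carrier_rear [(0.62, [322.0, 185.0], [582.7, -152.2])]
dock []
dock_mouth []
latch_pivot []
latch_knob [(0.7, [444.0, 41.0], [681.4, -106.2])]
31 36.5 4465 [ 597.  -121.7   49.8   50.2   62.1] dock x -122.2 y 11.2 ang -6.7
18 28 3412 [ 596.8 -121.9   63.8   64.3   62.2] dock x -122.5 y 11.3 ang -6.6
18 37 9669 [ 596.8 -121.9   63.8   64.3   62.2] dock x -122.5 y 11.3 ang -6.6
[-4.82972925e-01  6.01858752e-01  1.44092822e+00  1.35203675e-05
  1.09711938e+00  6.07063124e-03]
```

View pics/w3.png

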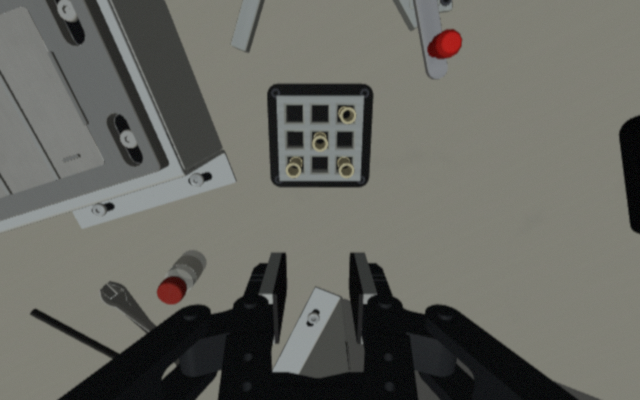

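Alignment confirmed: the fingers at (275,290) and (360,290) sit squarely behind the carrier at (320,135). Descending, then the first push.

```bash
python3 -m jog '[{"tx":0,"ty":0,"tz":40,"ax":0,"ay":0,"az":0,"jaw":0.3},{"tx":0,"ty":0,"tz":30,"ax":0,"ay":0,"az":0,"jaw":0.3},{"tx":0,"ty":0,"tz":7,"ax":0,"ay":0,"az":0,"jaw":0.3},{"tx":0,"ty":0,"tz":0,"ax":0,"ay":0,"az":0,"jaw":0.3}]'; python3 -m jog '[{"tx":5,"ty":0,"tz":0,"ax":0,"ay":0,"az":0,"jaw":0.3},{"tx":7,"ty":0,"tz":0,"ax":0,"ay":0,"az":0,"jaw":0.3},{"tx":8,"ty":0,"tz":0,"ax":0,"ay":0,"az":0,"jaw":0.3},{"tx":8,"ty":0,"tz":0,"ax":0,"ay":0,"az":0,"jaw":0.3},{"tx":8,"ty":0,"tz":0,"ax":0,"ay":0,"az":0,"jaw":0.3}]'; python3 look.py w4; python3 - <<'E'
from fit import *
carrier("w4",(608,-98))
E
```

```text
time_s: 6.42
eef_pos: [572.3, -168.8, 15.1]
ee_rot: [0.0, 0.857, 0.515, 0.0]
force: [-0.1, 0.5, 0.0]
grip_width: 0.348
grip_force: 0.0
time_s: 7.05
eef_pos: [589.1, -136.3, 14.4]
ee_rot: [0.0, 0.857, 0.515, -0.0]
force: [-0.9, -1.4, 0.7]
grip_width: 0.347
grip_force: 0.9
[[ 4.7000e-01  8.8000e-01  0.0000e+00  5.8912e+02]
 [ 8.8000e-01 -4.7000e-01 -0.0000e+00 -1.3632e+02]
 [-0.0000e+00  0.0000e+00 -1.0000e+00  1.4370e+01]
 [ 0.0000e+00  0.0000e+00  0.0000e+00  1.0000e+00]]
carrier [(0.69, [313.0, 173.0], [607.6, -97.7])]
carrier_rear [(0.91, [318.0, 246.0], [593.9, -128.8])]
dock []
dock_mouth []
latch_pivot [(0.98, [467.0, 29.0], [687.7, -72.3])]
latch_knob [(0.71, [502.0, 125.0], [680.7, -107.4])]
31 36.5 9282 [608.5 -98.9  50.5  50.3  62.1] dock x -96.8 y 8.7 ang -6.7
18 28 6175 [ 606.2 -103.    73.7   64.3   62. ] dock x -101.4 y 9.3 ang -6.8
18 37 20360 [ 605.8 -103.9   75.4   64.3   62. ] dock x -102.4 y 9.4 ang -6.8
```

```bash
python3 -m jog '[{"tx":6,"ty":1,"tz":0,"ax":0,"ay":0,"az":0,"jaw":0.3},{"tx":6,"ty":1.1,"tz":0,"ax":0,"ay":0,"az":0,"jaw":0.3},{"tx":6,"ty":1.1,"tz":0,"ax":0,"ay":0,"az":0,"jaw":0.3},{"tx":6,"ty":1.1,"tz":0,"ax":0,"ay":0,"az":0,"jaw":0.3},{"tx":0,"ty":0,"tz":0,"ax":0,"ay":0,"az":0,"jaw":0.3}]'; cat > st.py <<'E'
from fit import *
import sys
n=sys.argv[1]; T=pose(); c=capture("wrist"); M=cam2world(c,T); save(c,n+".png")
np.savez(n,color=c["color"],depth=c["depth"],M=M,k=[c["fx"],c["fy"],c["cx"],c["cy"]])
e=np.deg2rad(68.8); ex=np.array([np.cos(e),np.sin(e)]); ey=np.array([-ex[1],ex[0]]); O=np.array([651.6,-11.8])
d=T[:2,3]-O; print("tcp dock %.1f %.1f z %.1f yaw rel %.1f"%(d@ex,d@ey,T[2,3],np.rad2deg(np.arctan2(T[1,0],T[0,0]))-68.8), sense()["force"].round(1))
g=T[:2,3]+42*T[:2,0]
carrier(n,g)
E
python3 st.py w5
```

```text
time_s: 8.02
eef_pos: [604.2, -117.2, 14.3]
ee_rot: [0.0, 0.857, 0.515, 0.0]
force: [-0.4, 0.8, -0.8]
grip_width: 0.35
grip_force: 0.0
tcp dock -115.4 6.1 z 14.3 yaw rel -6.8 [ 0.1 -0.3  0.2]
31 36.5 9442 [623.5 -79.2  50.6  50.3  62.2] dock x -73.0 y 1.8 ang -6.6
18 28 6521 [620.7 -84.4  76.3  64.4  62. ] dock x -78.9 y 2.6 ang -6.8
18 37 20612 [620.7 -84.4  76.3  64.4  62. ] dock x -78.9 y 2.6 ang -6.8
```

```bash
python3 -m jog '[{"tx":4,"ty":1.2,"tz":0,"ax":0,"ay":0,"az":-0.03,"jaw":0.3},{"tx":4,"ty":1.2,"tz":0,"ax":0,"ay":0,"az":-0.03,"jaw":0.3},{"tx":4,"ty":1.2,"tz":0,"ax":0,"ay":0,"az":-0.03,"jaw":0.3},{"tx":4,"ty":1.2,"tz":0,"ax":0,"ay":0,"az":-0.028,"jaw":0.3},{"tx":0,"ty":0,"tz":0,"ax":0,"ay":0,"az":0,"jaw":0.3}]'; python3 st.py w6
```

```text
time_s: 8.7
eef_pos: [615.3, -104.9, 14.3]
ee_rot: [-0.0, 0.825, 0.565, 0.0]
force: [-0.9, -0.3, 0.0]
grip_width: 0.348
grip_force: 0.0
tcp dock -99.9 0.1 z 14.3 yaw rel -0.0 [ 0.  -0.4  0.5]
31 36.5 9501 [629.7 -65.2  50.8  50.4  68.9] dock x -57.7 y 1.1 ang 0.1
18 28 6105 [629.8 -65.3  64.7  64.4  69. ] dock x -57.8 y 1.0 ang 0.2
18 37 20603 [627.8 -70.4  75.5  64.4  69. ] dock x -63.2 y 1.0 ang 0.2
```

Squared up. Straight in.

```bash
python3 -m jog '[{"tx":9,"ty":0.3,"tz":0,"ax":0,"ay":0,"az":0,"jaw":0.3},{"tx":9,"ty":0.3,"tz":0,"ax":0,"ay":0,"az":0,"jaw":0.3},{"tx":9,"ty":0.2,"tz":0,"ax":0,"ay":0,"az":0,"jaw":0.3},{"tx":9,"ty":0.2,"tz":0,"ax":0,"ay":0,"az":0,"jaw":0.3},{"tx":9,"ty":0,"tz":0,"ax":0,"ay":0,"az":0,"jaw":0.3}]'; python3 st.py w7
```

```text
time_s: 9.38
eef_pos: [632.6, -63.1, 14.3]
ee_rot: [0.0, 0.825, 0.565, -0.0]
force: [-0.8, -1.4, -1.4]
grip_width: 0.354
grip_force: 0.7
tcp dock -54.7 -0.8 z 14.3 yaw rel -0.1 [-0.2  0.9 -1.2]
31 36.5 9303 [647.  -23.6  50.6  50.4  68.8] dock x -12.7 y 0.0 ang 0.0
18 28 6071 [647.1 -23.5  64.4  64.4  69. ] dock x -12.5 y -0.0 ang 0.2
18 37 20413 [645.  -28.9  75.5  64.4  68.9] dock x -18.3 y -0.0 ang 0.1
```

```bash
python3 -m jog '[{"tx":5,"ty":0,"tz":0,"ax":0,"ay":0,"az":0,"jaw":0.3},{"tx":4,"ty":0,"tz":0,"ax":0,"ay":0,"az":0,"jaw":0.3},{"tx":2,"ty":0,"tz":0,"ax":0,"ay":0,"az":0,"jaw":0.3}]'; python3 -m jog '[{"tx":1.5,"ty":0,"tz":0,"ax":0,"ay":0,"az":0,"jaw":0.3},{"tx":1,"ty":0,"tz":0,"ax":0,"ay":0,"az":0,"jaw":0.3}]';  python3 st.py w8
```

```text
time_s: 9.8
eef_pos: [636.4, -53.7, 14.3]
ee_rot: [0.0, 0.825, 0.565, -0.0]
force: [-3.0, -7.8, 0.2]
grip_width: 0.347
grip_force: 4.3
time_s: 10.05
eef_pos: [636.5, -53.6, 14.3]
ee_rot: [0.001, 0.825, 0.565, -0.002]
force: [-7.6, -14.6, 2.0]
grip_width: 0.347
grip_force: 8.4
tcp dock -44.4 -1.0 z 14.3 yaw rel -0.1 [ -6.6 -12.8   2.3]
31 36.5 9380 [650.8 -14.4  50.9  50.3  69. ] dock x -2.7 y -0.2 ang 0.2
18 28 9023 [653.3  -7.7  78.2  64.6  68.9] dock x 4.4 y -0.1 ang 0.1
18 37 20569 [648.8 -19.3  75.5  64.6  69. ] dock x -8.0 y -0.1 ang 0.2
```

Home: the push stalled at about 15 N, with the carrier square. Backing off, rising, closing the fingers and turning ccw for the latch.

```bash
python3 -m jog '[{"tx":-12,"ty":0,"tz":0,"ax":0,"ay":0,"az":0,"jaw":0.3},{"tx":-13,"ty":0,"tz":0,"ax":0,"ay":0,"az":0,"jaw":0.3},{"tx":0,"ty":0,"tz":-40,"ax":0,"ay":0,"az":0,"jaw":0.3},{"tx":0,"ty":0,"tz":-45,"ax":0,"ay":0,"az":0,"jaw":0.3},{"tx":0,"ty":0,"tz":0,"ax":0,"ay":0,"az":0,"jaw":1}]'; python3 - <<'E'
from fit import *
T=pose(); c=capture("wrist"); M=cam2world(c,T); save(c,"w9.png"); print(T[:3,3].round(1))
np.savez("w9",color=c["color"],depth=c["depth"],M=M,k=[c["fx"],c["fy"],c["cx"],c["cy"]])
carrier("w9",(651,-13))
for q,z in(("latch_pivot",17),("latch_knob",34)):
    print(q,[(round(r["conf"],2),at_z(c,r["centre"],M,z).round(1)[:2].tolist()) for r in place_of(q,"wrist")[:2]])
E
python3 -m jog '[{"tx":0,"ty":0,"tz":0,"ax":0,"ay":0,"az":-0.167,"jaw":1},{"tx":0,"ty":0,"tz":0,"ax":0,"ay":0,"az":-0.167,"jaw":1},{"tx":0,"ty":0,"tz":0,"ax":0,"ay":0,"az":-0.167,"jaw":1},{"tx":0,"ty":0,"tz":0,"ax":0,"ay":0,"az":-0.167,"jaw":1},{"tx":0,"ty":0,"tz":0,"ax":0,"ay":0,"az":-0.167,"jaw":1}]'; python3 -m jog '[{"tx":0,"ty":0,"tz":0,"ax":0,"ay":0,"az":-0.167,"jaw":1},{"tx":0,"ty":0,"tz":0,"ax":0,"ay":0,"az":-0.167,"jaw":1},{"tx":0,"ty":0,"tz":0,"ax":0,"ay":0,"az":-0.167,"jaw":1},{"tx":0,"ty":0,"tz":0,"ax":0,"ay":0,"az":-0.167,"jaw":1},{"tx":0,"ty":0,"tz":0,"ax":0,"ay":0,"az":-0.167,"jaw":1}]'; python3 -m jog '[{"tx":0,"ty":0,"tz":0,"ax":0,"ay":0,"az":-0.163,"jaw":1},{"tx":0,"ty":0,"tz":0,"ax":0,"ay":0,"az":0,"jaw":1}]'
python3 - <<'E'
from h import *
T=pose(); t=T[:2,0]; k=np.array([681,-107.5])-28*t; d=k-T[:2,3]; print(T[:3,3],np.rad2deg(np.arctan2(t[1],t[0])),k,d@T[:2,0],d@T[:2,1])
E
```

```text
time_s: 10.72
eef_pos: [629.8, -75.3, 103.1]
ee_rot: [0.003, 0.826, 0.564, 0.002]
force: [0.7, 0.7, -1.2]
grip_width: 0.154
grip_force: 0.0
[629.8 -75.3 103.1]
31 36.5 4111 [650.7 -14.4  49.4  50.1  68.8] dock x -2.7 y -0.1 ang 0.0
18 28 4705 [653.4  -7.4  79.2  64.1  68.9] dock x 4.8 y -0.1 ang 0.1
18 37 9099 [650.9 -13.9  65.   64.2  68.6] dock x -2.2 y -0.1 ang -0.2
latch_pivot [(0.64, [686.7, -72.4]), (0.43, [683.6, -117.4])]
latch_knob [(0.98, [677.9, -108.5])]
time_s: 11.5
eef_pos: [627.5, -74.4, 97.6]
ee_rot: [-0.001, 0.523, 0.852, -0.0]
force: [-0.4, 0.6, 0.6]
grip_width: 0.0
grip_force: 0.0
time_s: 12.12
eef_pos: [627.5, -74.4, 97.6]
ee_rot: [-0.001, 0.133, 0.991, 0.0]
force: [1.1, -0.9, 0.2]
grip_width: -0.001
grip_force: 0.0
time_s: 12.38
eef_pos: [627.6, -74.4, 97.9]
ee_rot: [-0.001, 0.055, 0.998, 0.0]
force: [0.4, -1.0, 0.2]
grip_width: -0.001
grip_force: 0.0
[627.61467391 -74.38581015  97.88648882] 173.66723166791158 [ 708.82907076 -110.58846889] -84.71185648282406 -27.023467875980053
```

View pics/w9.png

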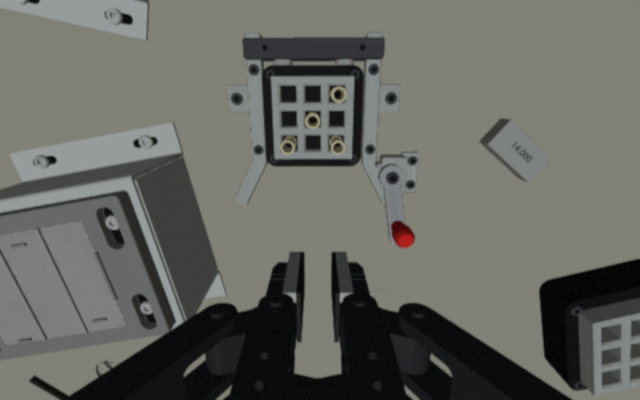

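The carrier is against both stop buttons (312,115), the sleeves are standing, and the latch is open with its knob at (403,235). Moving the shut fingers to the outer side of the knob.

```bash
python3 -m jog '[{"tx":-29,"ty":-9,"tz":0,"ax":0,"ay":0,"az":0,"jaw":1},{"tx":-29,"ty":-9,"tz":0,"ax":0,"ay":0,"az":0,"jaw":1},{"tx":-28,"ty":-9,"tz":0,"ax":0,"ay":0,"az":0,"jaw":1},{"tx":0,"ty":0,"tz":0,"ax":0,"ay":0,"az":0,"jaw":1}]'; python3 -m jog '[{"tx":0,"ty":0,"tz":30,"ax":0,"ay":0,"az":0,"jaw":1},{"tx":0,"ty":0,"tz":30,"ax":0,"ay":0,"az":0,"jaw":1},{"tx":0,"ty":0,"tz":8,"ax":0,"ay":0,"az":0,"jaw":1},{"tx":0,"ty":0,"tz":0,"ax":0,"ay":0,"az":0,"jaw":1}]'
python3 - <<'E'
from h import *
T=pose(); d=np.array([686.7,-72])-T[:2,3]; print("pivot in tool",d@T[:2,0],d@T[:2,1],sense()["force"])
E
```

```text
time_s: 12.88
eef_pos: [711.1, -111.3, 97.5]
ee_rot: [-0.001, 0.056, 0.998, 0.0]
force: [0.1, -0.1, -0.4]
grip_width: -0.005
grip_force: 0.0
time_s: 13.38
eef_pos: [710.5, -110.5, 31.5]
ee_rot: [-0.0, 0.055, 0.998, 0.0]
force: [-0.6, 0.3, 1.8]
grip_width: 0.005
grip_force: 0.0
pivot in tool 27.90132883655299 35.629739319814966 [-0.55068742  0.27921688  1.82581759]
```

```bash
python3 -m jog '[{"tx":10,"ty":0,"tz":0,"ax":0,"ay":0,"az":0,"jaw":1},{"tx":5.7,"ty":-2.3,"tz":0,"ax":0,"ay":0,"az":0.153,"jaw":1},{"tx":5.7,"ty":-2.3,"tz":0,"ax":0,"ay":0,"az":0.153,"jaw":1},{"tx":5.7,"ty":-2.3,"tz":0,"ax":0,"ay":0,"az":0.153,"jaw":1},{"tx":5.7,"ty":-2.3,"tz":0,"ax":0,"ay":0,"az":0.153,"jaw":1}]'; python3 - <<'E'
from h import *
T=pose(); d=np.array([686.7,-72])-T[:2,3]; print("pivot in tool",d@T[:2,0],d@T[:2,1],sense()["force"])
c=capture("top"); M=cam2world(c); print([(r["conf"],at_z(c,r["centre"],M,34)) for r in place_of("latch_knob","top")[:2]])
E
```

```text
time_s: 14.0
eef_pos: [677.3, -111.0, 33.3]
ee_rot: [0.002, 0.355, 0.935, 0.0]
force: [1.2, -1.1, -0.5]
grip_width: 0.001
grip_force: 0.7
pivot in tool 18.910608197874225 35.390638201964244 [ 1.19468334 -1.14030317 -0.49649446]
[]
```

```bash
python3 -m jog '[{"tx":5.7,"ty":-2.3,"tz":1,"ax":0,"ay":0,"az":0.153,"jaw":1},{"tx":5.7,"ty":-2.3,"tz":1,"ax":0,"ay":0,"az":0.153,"jaw":1},{"tx":5.7,"ty":-2.3,"tz":1,"ax":0,"ay":0,"az":0.153,"jaw":1},{"tx":5.7,"ty":-2.3,"tz":0,"ax":0,"ay":0,"az":0.153,"jaw":1},{"tx":5.7,"ty":-2.3,"tz":0,"ax":0,"ay":0,"az":0.153,"jaw":1}]'; python3 -m jog '[{"tx":5.7,"ty":-2.3,"tz":0,"ax":0,"ay":0,"az":0.153,"jaw":1},{"tx":5.7,"ty":-2.3,"tz":0,"ax":0,"ay":0,"az":0.153,"jaw":1}]';  python3 - <<'E'
from h import *
T=pose(); d=np.array([686.7,-72])-T[:2,3]; print("pivot in tool",d@T[:2,0],d@T[:2,1],sense()["force"],np.rad2deg(np.arctan2(T[1,0],T[0,0])))
E
```

```text
time_s: 14.72
eef_pos: [653.0, -93.1, 29.6]
ee_rot: [0.001, 0.677, 0.736, 0.0]
force: [-0.7, -2.2, 1.1]
grip_width: 0.002
grip_force: 0.9
time_s: 14.98
eef_pos: [648.2, -81.6, 29.5]
ee_rot: [0.001, 0.781, 0.624, 0.0]
force: [-1.6, -1.2, 0.8]
grip_width: 0.001
grip_force: 0.9
pivot in tool 17.919382277458915 35.40820096969215 [-1.56836576 -1.22890904  0.79092806] 77.22634206296856
```

One more step of 0.15 rad, then straight pushes to the limit.

```bash
python3 -m jog '[{"tx":5.5,"ty":-2.3,"tz":0,"ax":0,"ay":0,"az":0.147,"jaw":1},{"tx":1,"ty":0,"tz":0,"ax":0,"ay":0,"az":0,"jaw":1}]'; python3 -m jog '[{"tx":1,"ty":0,"tz":0,"ax":0,"ay":0,"az":0,"jaw":1},{"tx":0,"ty":0,"tz":0,"ax":0,"ay":0,"az":0,"jaw":1}]'; python3 - <<'E'
from h import *
T=pose(); d=np.array([686.7,-72])-T[:2,3]; print("pivot in tool",d@T[:2,0],d@T[:2,1],np.rad2deg(np.arctan2(T[1,0],T[0,0])))
E
```

```text
time_s: 15.22
eef_pos: [647.6, -74.5, 29.3]
ee_rot: [0.001, 0.823, 0.567, 0.0]
force: [-1.2, -1.9, 0.4]
grip_width: 0.0
grip_force: 0.8
time_s: 15.48
eef_pos: [647.8, -74.2, 28.8]
ee_rot: [0.0, 0.824, 0.567, 0.0]
force: [-2.1, -3.3, 2.7]
grip_width: -0.005
grip_force: 2.0
pivot in tool 15.931812939205491 35.5063240223204 69.0186411829779
```

```bash
python3 -m jog '[{"tx":1.5,"ty":0,"tz":0,"ax":0,"ay":0,"az":0,"jaw":1},{"tx":0,"ty":0,"tz":0,"ax":0,"ay":0,"az":0,"jaw":1}]'; python3 -m jog '[{"tx":-10,"ty":0,"tz":0,"ax":0,"ay":0,"az":0,"jaw":1},{"tx":-15,"ty":0,"tz":0,"ax":0,"ay":0,"az":0,"jaw":1},{"tx":0,"ty":0,"tz":-40,"ax":0,"ay":0,"az":0,"jaw":1},{"tx":0,"ty":0,"tz":-45,"ax":0,"ay":0,"az":0,"jaw":1},{"tx":0,"ty":0,"tz":0,"ax":0,"ay":0,"az":0,"jaw":1}]'; python3 - <<'E'
from fit import *
T=pose(); c=capture("wrist"); M=cam2world(c,T); save(c,"w10.png"); print(T[:3,3].round(1))
np.savez("w10",color=c["color"],depth=c["depth"],M=M,k=[c["fx"],c["fy"],c["cx"],c["cy"]])
carrier("w10",(651,-13))
for q,z in(("latch_pivot",17),("latch_knob",34)):
    print(q,[(round(r["conf"],2),at_z(c,r["centre"],M,z).round(1)[:2].tolist()) for r in place_of(q,"wrist")[:2]])
E
```

```text
time_s: 15.72
eef_pos: [647.9, -73.9, 28.7]
ee_rot: [0.001, 0.824, 0.566, -0.001]
force: [-5.2, -9.2, 5.3]
grip_width: -0.001
grip_force: 5.3
time_s: 16.35
eef_pos: [640.6, -96.5, 117.0]
ee_rot: [0.003, 0.825, 0.566, 0.002]
force: [-0.7, 0.6, -0.2]
grip_width: -0.0
grip_force: 0.0
[640.6 -96.5 117. ]
31 36.5 4034 [650.7 -14.1  50.1  50.1  69.2] dock x -2.5 y 0.0 ang 0.4
18 28 4430 [653.4  -7.2  79.5  64.2  68.8] dock x 4.9 y -0.0 ang 0.0
18 37 8615 [650.9 -13.8  65.5  64.3  68.6] dock x -2.1 y -0.1 ang -0.2
latch_pivot [(0.62, [688.2, -72.7])]
latch_knob [(0.7, [653.6, -58.5])]
```

View pics/w10.png

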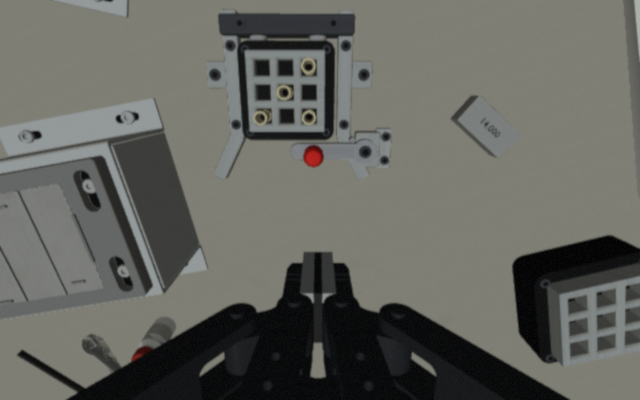

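The latch arm lies straight across behind the carrier (knob at 313,156; pivot at 366,152), it stalled at its limit with about 10 N, and the sleeves are standing. Handing in.

```bash
python3 -c "
from rig import *
print(finish_job())"
```

```text
the job is handed in; nothing more can be done
None
```

I pushed the carrier home against the end stop and closed the latch to its limit behind it. In the last picture all four sleeves were standing. I handed the job in after about 16 s of robot time, and the hand-in gave no verdict.

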